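Put the mixed-up vaporizer agent bottles back into their colour-coded wells

TASK

The four anaesthetic agent bottles stand in each other's wells in the bottle rack. Move each one into the well of the same colour as its cap, using the empty pale grey well to park a bottle on the way; at the end every bottle stands upright on the floor of its own well and the grey well is empty again. They are glass: keep them upright and set them down gently rather than dropping them, and leave the steel pot in the rack where it is.

Things in the scene. Friction and masses are not known exactly. Their poses are not given: they have to be found in the camera images.
- bottle_red: Loose, closed amber glass bottle with a red screw cap, a red neck collar and a red band on its white label; about 0.25 kg, upright. Body 50 mm in diameter up to 64 mm high, then a shoulder narrowing to a 33 mm collar at 80-87 mm; the cap is a plain cylinder 32 mm in diameter from 86 to 114 mm (the top): the place to grip. Origin: centre of the underside; z up along the bottle; it is round, so its yaw means nothing.
- bottle_yellow: Loose, closed amber glass bottle with a yellow screw cap, a yellow neck collar and a yellow band on its white label; about 0.25 kg, upright. Body 50 mm in diameter up to 64 mm high, then a shoulder narrowing to a 33 mm collar at 80-87 mm; the cap is a plain cylinder 32 mm in diameter from 86 to 114 mm (the top): the place to grip. Origin: centre of the underside; z up along the bottle; it is round, so its yaw means nothing.
- bottle_purple: Loose, closed amber glass bottle with a purple screw cap, a purple neck collar and a purple band on its white label; about 0.25 kg, upright. Body 50 mm in diameter up to 64 mm high, then a shoulder narrowing to a 33 mm collar at 80-87 mm; the cap is a plain cylinder 32 mm in diameter from 86 to 114 mm (the top): the place to grip. Origin: centre of the underside; z up along the bottle; it is round, so its yaw means nothing.
- bottle_blue: Loose, closed amber glass bottle with a blue screw cap, a blue neck collar and a blue band on its white label; about 0.25 kg, upright. Body 50 mm in diameter up to 64 mm high, then a shoulder narrowing to a 33 mm collar at 80-87 mm; the cap is a plain cylinder 32 mm in diameter from 86 to 114 mm (the top): the place to grip. Origin: centre of the underside; z up along the bottle; it is round, so its yaw means nothing.
- well_red: Fixed red plastic ring cup (well) in the stainless rack; the place of the bottle with the red cap; another bottle stands in it at the start. Outside 80 mm and inside 68 mm in diameter, 18 mm tall, floor 3 mm thick. Origin: centre of its underside, so a bottle standing in it has its origin 3 mm above (z up). The rack holds five such wells and one steel pot in two rows of three bays, 104 mm apart both ways; which bay holds what, and the rack's place and yaw, change.
- well_yellow: Fixed yellow plastic ring cup (well) in the stainless rack; the place of the bottle with the yellow cap; another bottle stands in it at the start. Outside 80 mm and inside 68 mm in diameter, 18 mm tall, floor 3 mm thick. Origin: centre of its underside, so a bottle standing in it has its origin 3 mm above (z up). The rack holds five such wells and one steel pot in two rows of three bays, 104 mm apart both ways; which bay holds what, and the rack's place and yaw, change.
- well_purple: Fixed purple plastic ring cup (well) in the stainless rack; the place of the bottle with the purple cap; another bottle stands in it at the start. Outside 80 mm and inside 68 mm in diameter, 18 mm tall, floor 3 mm thick. Origin: centre of its underside, so a bottle standing in it has its origin 3 mm above (z up). The rack holds five such wells and one steel pot in two rows of three bays, 104 mm apart both ways; which bay holds what, and the rack's place and yaw, change.
- well_blue: Fixed blue plastic ring cup (well) in the stainless rack; the place of the bottle with the blue cap; another bottle stands in it at the start. Outside 80 mm and inside 68 mm in diameter, 18 mm tall, floor 3 mm thick. Origin: centre of its underside, so a bottle standing in it has its origin 3 mm above (z up). The rack holds five such wells and one steel pot in two rows of three bays, 104 mm apart both ways; which bay holds what, and the rack's place and yaw, change.
- well_spare: Fixed pale grey plastic ring cup (well) in the stainless rack; belongs to no bottle and is the only empty one at the start. Outside 80 mm and inside 68 mm in diameter, 18 mm tall, floor 3 mm thick. Origin: centre of its underside, so a bottle standing in it has its origin 3 mm above (z up). The rack holds five such wells and one steel pot in two rows of three bays, 104 mm apart both ways; which bay holds what, and the rack's place and yaw, change.
- key_pot: Loose open steel pot with three filler keys standing in it, in the sixth bay of the rack; 56 mm in diameter at the rim, 70 mm tall, the keys stick up to 95 mm. A bystander: leave it where it is. Origin: centre of its underside, z up.

How it is judged:
At the end, for the whole second after the job is handed in: Each of the four bottles stands in the well of its own colour: its centre within 13 mm of the well's centre (seen from above), its underside on the well's floor (less than 8 mm above the well's underside), tilted less than 0.1 rad, released and at rest (under 0.02 m/s). So the grey well is empty (horizontal distance between bottle_red and well_red below 0.013 m and z of bottle_red in the frame of well_red below 0.008 m and angle between each of bottle_red, bottle_yellow, bottle_purple, bottle_blue's own z axis and vertical below 0.1 rad and linear speed of each of bottle_red, bottle_yellow, bottle_purple, bottle_blue below 0.02 m/s and horizontal distance between bottle_yellow and well_yellow below 0.013 m and z of bottle_yellow in the frame of well_yellow below 0.008 m and horizontal distance between bottle_purple and well_purple below 0.013 m and z of bottle_purple in the frame of well_purple below 0.008 m and horizontal distance between bottle_blue and well_blue below 0.013 m and z of bottle_blue in the frame of well_blue below 0.008 m); the robot touches nothing.
It fails at once if a bottle is tipped over (tilted more than 0.6 rad) (angle between any of bottle_red, bottle_yellow, bottle_purple, bottle_blue's own z axis and vertical above 0.6 rad).
It fails at once if a bottle is dropped (it moves faster than 0.6 m/s, a fall of some 20 mm, with no finger touching it) ((linear speed of bottle_red above 0.6 m/s and contact force between the fingers and bottle_red below 0.05 N) or (linear speed of bottle_yellow above 0.6 m/s and contact force between the fingers and bottle_yellow below 0.05 N) or (linear speed of bottle_purple above 0.6 m/s and contact force between the fingers and bottle_purple below 0.05 N) or (linear speed of bottle_blue above 0.6 m/s and contact force between the fingers and bottle_blue below 0.05 N)).
It fails at once if a bottle is rammed into a well (force between them above 80 N) (contact force between any of bottle_red, bottle_yellow, bottle_purple, bottle_blue and well_red above 80 N or contact force between any of bottle_red, bottle_yellow, bottle_purple, bottle_blue and well_yellow above 80 N or contact force between any of bottle_red, bottle_yellow, bottle_purple, bottle_blue and well_purple above 80 N or contact force between any of bottle_red, bottle_yellow, bottle_purple, bottle_blue and well_blue above 80 N or contact force between any of bottle_red, bottle_yellow, bottle_purple, bottle_blue and well_spare above 80 N).
It fails at once if the steel pot is pushed aside by more than 20 mm or tipped by more than 0.3 rad (distance of key_pot from where it was at the start of the episode above 0.02 m or angle between key_pot's own z axis and vertical above 0.3 rad).
It also fails if it takes over 106 s, if anything falls off the work surface, if the arm or the gripper's body presses on something with over 40 N, if the wrist force passes 120 N, or if a joint passes its speed limit or range.

ROBOT

A 6-joint arm with a two-finger parallel gripper is mounted at the origin on the work surface. World frame = base frame: x ahead of the robot, y to its left, z up, the work surface at z = 0. Lengths are in m, angles in rad, forces in N, time in s.
With the tool pointing down it reaches from about 0.425 to 0.95 m from the base axis. Payload 3.5 kg.
Tool frame: the origin (TCP) lies at the very end of the fingers, on their centre line; the grasp point (between the pads) lies 19 mm behind it (ctrl.grip_point_offset is the distance from the TCP to the grasp point, in m); z points along the fingers, y is the line along which they close (so a half turn about z gives the same grasp; the last joint's range is limited). The gripper opens to 85 mm and grips with 20 to 120 N. Pads are 22 mm wide; open, the fingers measure 114 mm over their backs; the gripper's body (76 mm by 85 mm) begins 54 mm behind the grasp point. The pads swing forward as they close: fully open they stand 13 mm farther back than shut.
Start: joints at [1.167, 0.286, 1.577, -0, 1.279, -0.15], TCP at [0.169, 0.653, 0.231] pointing down, gripper open.
Joint ranges: [-2.77, 2.77], [-0.9, 2.22], [0.21, 2.48], [-1.53, 4.67], [0.24, 2.81], [-2.84, 2.84]. Speed limits (rad/s): [2.79, 2.79, 3.14, 3.14, 3.14, 3.14].

INTERFACE

Orientations are given as a unit quaternion [x, y, z, w].
In Python, from plant import ctrl gives the robot as it stands. The module is installed in compiled form; this text tells all that it offers.
- The arm moves only by the shell command python3 -m pendant 'ROWS' [OPENING] [FORCE]. ROWS is JSON, a list of rows, each an object of numbers: "dx", "dy", "dz": the shift along the tool's x, y, z in cm; "twist": the turn about the tool's z in degrees. A call has 1 to 10 rows; each row is the pose to reach, as a shift and turn from the pose commanded when the call began, along the tool's axes at that moment; what a row does not reach only later rows make up. A row lasts 1/8 s, in which the tool goes at most 62.5 mm and 10.7 degrees, less where a joint would pass 70% of its speed; a pose out of reach is approached as far as the arm can. A call with a gripper value outside its range is refused whole. OPENING is the opening in per cent of the stroke, from 0 (shut) to 100 (fully open), set as the call begins (- or left out, the last holds). The fingers move at their own pace and stop on an object; FORCE is the grip in N (left out, the last holds). Time passes only in rows, so rows that repeat a pose let the fingers close. It gives the time, the measured TCP pose, the force, the opening and the grip force at its end, in the units of the state.
- ctrl.get_state(): the state, without advancing time (a new reading comes with each control period).
- ctrl.read_camera(name): name is "scene" or "top" or "wrist"; returns a dict with "img" (480x640x3 uint8, red, green, blue), "depth" (480x640 float32, m along the optical axis (not along the pixel's ray), 0 where there is no reading), "camera_matrix" (3x3 intrinsics, pixels), "xyz" and "rotation" of the camera in the world; the wrist camera has in their place "tool_from_camera" (4x4, takes a point from camera to tool coordinates, whose origin is the TCP and whose axes are the flange's). Camera axes: x right, y up, looking along -z (the intrinsics and any distortion apply to the point x, -y, -z); pixel columns grow to the right and rows downward; lengths in m; the calibration is good to about 2 mm. A picture is of the moment at which its call begins: read the wrist's pose just before it.
- ctrl.sign_off(): hands the job in; it is judged then, once.
The state is a dict: "time": time; "qpos": joint angles; "dq": joint speeds; "joint_efforts": joint torques, N m; "eef_pos": TCP position; "tcp_rot": TCP orientation; "contact_force": force on the tool from outside, world axes, zero at the start; "wrist_torque": the same for the moment, N m; "opening": opening from 0.0 (shut) to 1.0 (fully open); "finger_force": force on a finger pad.
Only numpy, scipy, OpenCV 4.12 (cv2) and the standard library are available. Lean on these libraries where they do the work, as an engineer would, in place of code of your own. Each camera call takes 0.05 s, during which the arm holds its last target. There are 200 camera calls.

## Working session

There is one attempt and no reset: what is moved stays moved. The work goes in short steps, Python scripts to look and compute and a shell command to move; the robot and the scene stay as the last step left them, time stands still between calls to the robot, and variables do not carry over. Pictures are saved under pics/ and viewed, at most 14 in all, crops included, and the job is handed in when it is done.

```bash
mkdir -p pics
cat > h.py <<'E'
import numpy as np, cv2
from plant import ctrl
from scipy.spatial.transform import Rotation as R
def cam(n):
    s=ctrl.get_state(); c=ctrl.read_camera(n)
    if 'tool_from_camera' in c:
        T=np.eye(4);T[:3,:3]=R.from_quat(s['tcp_rot']).as_matrix();T[:3,3]=s['eef_pos']
        T=T@np.array(c['tool_from_camera'])
        c['xyz'],c['rotation']=T[:3,3],T[:3,:3]
    c['xyz']=np.array(c['xyz']); r=np.array(c['rotation'])
    c['rotation']=r if r.shape==(3,3) else R.from_quat(r).as_matrix()
    return c
def ray(c,u,v):
    d=np.linalg.inv(c['camera_matrix'])@[u,v,1.]
    return c['rotation']@(d*[1,-1,-1])
def onplane(c,u,v,z):
    d=ray(c,u,v); return c['xyz']+d*(z-c['xyz'][2])/d[2]
def pt(c,u,v):
    return c['xyz']+ray(c,u,v)*c['depth'][int(v),int(u)]
def cloud(c):
    v,u=np.mgrid[:480,:640]; d=np.stack([u,v,np.ones_like(u)],-1)@np.linalg.inv(c['camera_matrix']).T
    return c['xyz']+(d*[1,-1,-1]*c['depth'][...,None])@c['rotation'].T
E
python3 - <<'E'
from h import *
s=ctrl.get_state();print(s)
for n in('top','scene','wrist'):
    c=cam(n);cv2.imwrite(f'pics/{n}0.png',c['img'][...,::-1]);print(n,c['xyz'],c['rotation'].round(2).tolist(),np.array(c['camera_matrix']).tolist(),[k for k in c])
E
```

```text
{'time': 0.0, 'qpos': array([ 1.16702816e+00,  2.87212702e-01,  1.57820282e+00,  3.57733494e-06,
        1.27852364e+00, -1.50002145e-01]), 'dq': array([ 0.00023196,  0.00011531, -0.00095373,  0.00050868,  0.00249887,
       -0.00019271]), 'joint_efforts': array([ 9.59272038e-04, -4.05977225e+01, -2.92633402e+01,  7.53660014e-07,
        5.94314173e-03,  8.86444923e-06]), 'eef_pos': array([0.16917334, 0.6527855 , 0.2299018 ]), 'tcp_rot': array([ 1.26543255e-01,  9.91960396e-01, -1.12809835e-03, -3.22368555e-04]), 'contact_force': array([ 0.41516888, -0.37978683,  0.2537989 ]), 'wrist_torque': array([-0.01990425, -0.02176457,  0.00229844]), 'finger_force': 0.0, 'opening': 0.999219557029374}
top [0.47406304 0.05612548 0.70993742] [[0.02, 0.99, -0.14], [-1.0, 0.03, 0.04], [0.04, 0.14, 0.99]] [[454.2320009104352, 0.0, 320.1472011822108], [0.0, 454.2320009104352, 233.89033704682836], [0.0, 0.0, 1.0]] ['img', 'depth', 'camera_matrix', 'xyz', 'rotation']
scene [1.02405731 0.09480234 0.56354785] [[-0.12, -0.74, 0.66], [0.99, -0.09, 0.08], [0.01, 0.66, 0.75]] [[467.05586742981603, 0.0, 322.54214327342896], [0.0, 467.05586742981603, 228.33121671610155], [0.0, 0.0, 1.0]] ['img', 'depth', 'camera_matrix', 'xyz', 'rotation']
wrist [0.09938889 0.67207767 0.37231638] [[0.25, -0.93, -0.28], [0.97, 0.24, 0.07], [-0.0, -0.29, 0.96]] [[409.18573542003253, 0.0, 320.7806491881824], [0.0, 409.18573542003253, 233.31223982298573], [0.0, 0.0, 1.0]] ['img', 'depth', 'camera_matrix', 'tool_from_camera', 'xyz', 'rotation']
```

View pics/top0.png

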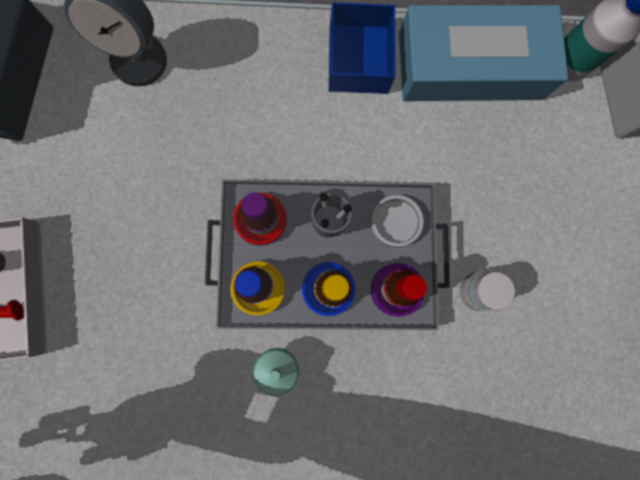

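View pics/scene0.png

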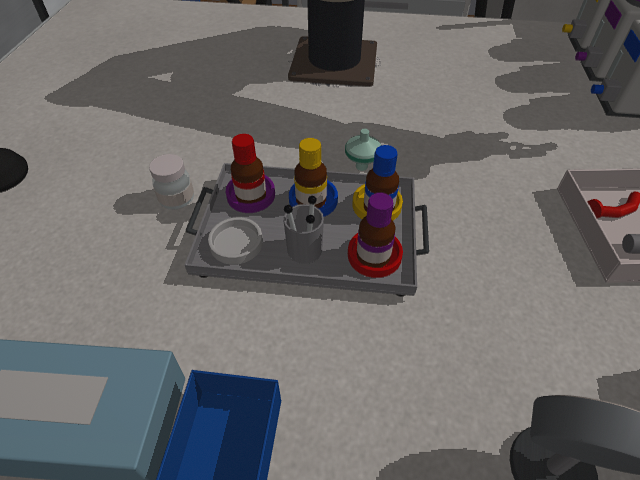

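The top view shows purple in the red well (260,218), the pot (331,212), the grey well empty (398,220), blue in the yellow well (257,287), yellow in the blue well (328,288) and red in the purple well (399,288). The scene view agrees. So it is two swaps through the grey well. Next I measure from both views.

```bash
cat > meas.py <<'E'
from h import *
from scipy.optimize import least_squares
def circ(p):
    f=lambda q:np.hypot(p[:,0]-q[0],p[:,1]-q[1])-q[2]
    return least_squares(f,[*p.mean(0),.037],loss='soft_l1',f_scale=.001).x
HUE=dict(red=(173,5),yellow=(20,32),purple=(136,158),blue=(108,125))
def masks(c):
    h=cv2.cvtColor(c['img'],cv2.COLOR_RGB2HSV); H,S,V=[h[...,i].astype(int) for i in range(3)]
    o={}
    for k,(a,b) in HUE.items():
        m=((H>=a)&(H<=b)) if a<b else ((H>=a)|(H<=b))
        o[k]=m&(S>130)&(V>60)
    o['grey']=(S<40)&(V>140)
    return o
E
python3 - <<'E'
from meas import *
cs={n:cam(n) for n in('top','scene')}
for n,c in cs.items():
    P=cloud(c); box=(abs(P[...,0]-.5)<.2)&(abs(P[...,1]-.0)<.25)
    print(n,'floor z',np.median(P[...,2][box]).round(4))
    for k,m in masks(c).items():
        cap=m&box&(P[...,2]>.10)
        if k!='grey' and cap.sum()>20:
            zt=np.percentile(P[...,2][cap],95); t=cap&(P[...,2]>zt-.004)
            vu=np.argwhere(t).mean(0)
            p=P[t][:,:2]; (mx,my),r=cv2.minEnclosingCircle(p.astype(np.float32))
            print(n,k,'cap',cap.sum(),'top z',zt.round(4),'ctr',P[t].mean(0)[:2].round(4),'enc',round(mx,4),round(my,4),round(r,4),'px',vu[::-1].round(1))
        rg=m&box&(P[...,2]<.055)&(P[...,2]>.012)
        if rg.sum()>30:
            z=P[...,2][rg]; zr=np.percentile(z,90); t=rg&(abs(P[...,2]-zr)<.004)
            print(n,k,'ring n',rg.sum(),t.sum(),'z',np.percentile(z,[10,50,90]).round(4),'fit',circ(P[t][:,:2]).round(4))
E
```

```text
top floor z 0.0011
top red cap 639 top z 0.1381 ctr [ 0.4891 -0.0855] enc 0.4829 -0.0235 0.0802 px [412.5 285.8]
top red ring n 947 475 z [0.0216 0.0343 0.0382] fit [0.5894 0.1197 0.0366]
top yellow cap 549 top z 0.1383 ctr [0.4867 0.012 ] enc 0.483 0.0262 0.0313 px [335.7 286.9]
top yellow ring n 1182 578 z [0.0215 0.0324 0.0382] fit [0.4858 0.1188 0.0368]
top purple cap 470 top z 0.1381 ctr [0.5883 0.1172] enc 0.5391 0.0894 0.0731 px [254.6 204.2]
top purple ring n 373 266 z [0.0224 0.0367 0.0385] fit [ 0.488  -0.0889  0.0366]
top blue cap 563 top z 0.1388 ctr [0.4885 0.1179] enc 0.4852 0.0959 0.0414 px [253.9 273.4]
top blue ring n 1106 591 z [0.0215 0.0355 0.0383] fit [0.4868 0.0148 0.0366]
top grey ring n 1029 186 z [0.0212 0.0227 0.037 ] fit [ 0.5913 -0.0867  0.0367]
scene floor z 0.0183
scene red cap 614 top z 0.1371 ctr [ 0.4915 -0.0858] enc 0.4899 -0.0865 0.0168 px [242.4 140.8]
scene red ring n 936 444 z [0.0225 0.033  0.038 ] fit [0.5911 0.1216 0.0369]
scene yellow cap 614 top z 0.1371 ctr [0.489  0.0132] enc 0.4869 0.0131 0.017 px [309.5 145.1]
scene yellow ring n 506 245 z [0.0223 0.0333 0.0378] fit [0.4871 0.1207 0.0369]
scene purple cap 442 top z 0.1377 ctr [0.5918 0.1204] enc 0.5917 0.1199 0.0168 px [380.8 201.3]
scene purple ring n 177 151 z [0.023  0.0371 0.0383] fit [ 0.4885 -0.0872  0.0371]
scene blue cap 633 top z 0.1375 ctr [0.4917 0.124 ] enc 0.4905 0.1243 0.0162 px [386.  152.3]
scene blue ring n 482 240 z [0.0223 0.0339 0.038 ] fit [0.4884 0.017  0.0369]
scene grey ring n 88 19 z [0.0222 0.0372 0.0528] fit [0.3834 0.1056 0.0048]
```

```bash
python3 -m pendant '[{"dx":-5,"dy":-4,"dz":-1,"twist":-5},{"dx":-10,"dy":-7.5,"dz":-2,"twist":-14.54},{"dx":-15,"dy":-11.3,"dz":-2,"twist":-14.54},{"dx":-20,"dy":-15,"dz":-2,"twist":-14.54},{"dx":-25,"dy":-19,"dz":-2,"twist":-14.54},{"dx":-30,"dy":-22.6,"dz":-2,"twist":-14.54},{"dx":-36,"dy":-27.1,"dz":-2,"twist":-14.54},{"dx":-36,"dy":-27.1,"dz":-2,"twist":-14.54},{"dx":-36,"dy":-27.1,"dz":-2,"twist":-14.54}]' 100 40
python3 -m pendant '[{"dx":-0.6,"dy":-5},{"dx":-1.2,"dy":-11},{"dx":-2,"dy":-17},{"dx":-2.5,"dy":-22},{"dx":-3,"dy":-27},{"dx":-3.5,"dy":-31},{"dx":-3.9,"dy":-35},{"dx":-4,"dy":-38},{"dx":-4,"dy":-38.6},{"dx":-4,"dy":-38.6}]'
```

```text
time: 1.38
eef_pos: [0.4501, 0.3002, 0.2512]
tcp_rot: [0.001, 1.0, 0.0, -0.0]
contact_force: [0.0, 0.7, 0.1]
opening: 0.998
finger_force: 0.0$[0]: bad value
```

```bash
python3 -m pendant '[{"dx":-0.6,"dy":-5,"dz":0,"twist":0},{"dx":-1.2,"dy":-11,"dz":0,"twist":0},{"dx":-2,"dy":-17,"dz":0,"twist":0},{"dx":-2.5,"dy":-22,"dz":0,"twist":0},{"dx":-3,"dy":-27,"dz":0,"twist":0},{"dx":-3.5,"dy":-31,"dz":0,"twist":0},{"dx":-3.9,"dy":-35,"dz":0,"twist":0},{"dx":-4,"dy":-38,"dz":0,"twist":0},{"dx":-4,"dy":-38.6,"dz":0,"twist":0},{"dx":-4,"dy":-38.6,"dz":0,"twist":0}]'
python3 - <<'E'
from h import *
c=cam('wrist');cv2.imwrite('pics/w1.png',c['img'][...,::-1]);print(ctrl.get_state()['eef_pos'])
from meas import masks
P=cloud(c)
for k,m in masks(c).items():
    cap=m&(P[...,2]>.12)&(P[...,2]<.145)&(c['depth']>.05)
    if k!='grey' and cap.sum()>50:
        zt=np.percentile(P[...,2][cap],90);t=(cap&(abs(P[...,2]-zt)<.003)).astype(np.uint8)
        n,l,st,_=cv2.connectedComponentsWithStats(t);t=l==1+st[1:,4].argmax()
        (x,y),r=cv2.minEnclosingCircle(P[t][:,:2].astype(np.float32));print(k,t.sum(),zt.round(4),round(x,4),round(y,4),round(r,4),np.argwhere(t).mean(0)[::-1])
E
```

```text
time: 2.62
eef_pos: [0.4899, -0.084, 0.2512]
tcp_rot: [-0.001, 1.0, 0.0, -0.0]
contact_force: [0.2, 0.8, 0.5]
opening: 1.001
finger_force: 0.0
[ 0.48989376 -0.08378405  0.25125938]
red 1733 0.1374 0.4891 -0.0873 0.0159 [314.5389498  224.37507213]
yellow 1789 0.1374 0.4865 0.0122 0.0161 [467.06875349 221.04248183]
purple 1297 0.1374 0.5893 0.1187 0.0162 [599.70084811 359.20817271]
blue 1067 0.1373 0.489 0.1211 0.0155 [627.03092784 226.45454545]
```

View pics/w1.png

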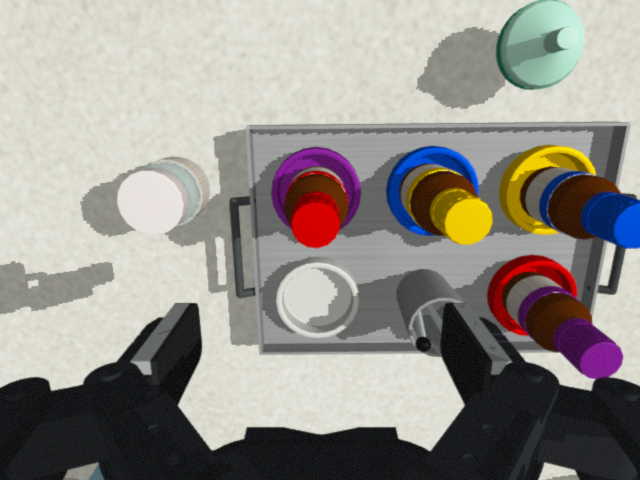

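The wrist view shows the red cap at (314,224), and its position agrees with the fixed cameras to within 2 mm. I'll descend and grip it.

```bash
python3 -m pendant '[{"dx":0,"dy":-0.3,"dz":3,"twist":0},{"dx":0,"dy":-0.3,"dz":7,"twist":0},{"dx":0,"dy":-0.3,"dz":10.5,"twist":0},{"dx":0,"dy":-0.3,"dz":13,"twist":0},{"dx":0,"dy":-0.3,"dz":14.3,"twist":0},{"dx":0,"dy":-0.3,"dz":14.7,"twist":0},{"dx":0,"dy":-0.3,"dz":14.7,"twist":0}]' 100 50
python3 -m pendant '[{"dx":0,"dy":0,"dz":0,"twist":0},{"dx":0,"dy":0,"dz":0,"twist":0},{"dx":0,"dy":0,"dz":0,"twist":0},{"dx":0,"dy":0,"dz":0,"twist":0},{"dx":0,"dy":0,"dz":0,"twist":0},{"dx":0,"dy":0,"dz":0,"twist":0}]' 0 50
```

```text
time: 3.55
eef_pos: [0.4905, -0.0882, 0.1051]
tcp_rot: [-0.0, 1.0, -0.0, 0.001]
contact_force: [0.7, -0.1, 0.2]
opening: 0.998
finger_force: 0.0
time: 4.3
eef_pos: [0.4903, -0.0884, 0.1049]
tcp_rot: [0.0, 1.0, -0.0, 0.0]
contact_force: [-1.3, 1.4, 4.8]
opening: 0.36
finger_force: 49.5
```

```bash
python3 -m pendant '[{"dx":0,"dy":0,"dz":-1,"twist":0},{"dx":0,"dy":0,"dz":-3,"twist":0},{"dx":0,"dy":0.1,"dz":-4.5,"twist":0},{"dx":-1.5,"dy":0.2,"dz":-5,"twist":0},{"dx":-4,"dy":0.2,"dz":-5,"twist":0},{"dx":-6.5,"dy":0.2,"dz":-5,"twist":0},{"dx":-8.5,"dy":0.2,"dz":-5,"twist":0},{"dx":-9.8,"dy":0.2,"dz":-5,"twist":0},{"dx":-10.2,"dy":0.2,"dz":-5,"twist":0},{"dx":-10.2,"dy":0.2,"dz":-5,"twist":0}]'
python3 - <<'E'
from h import *
c=cam('wrist');cv2.imwrite('pics/w2.png',c['img'][...,::-1]);print(ctrl.get_state()['eef_pos'])
E
```

```text
time: 5.55
eef_pos: [0.5916, -0.0862, 0.1539]
tcp_rot: [-0.0, 1.0, 0.0, -0.001]
contact_force: [-0.1, 0.3, -2.7]
opening: 0.36
finger_force: 49.6
[ 0.59137698 -0.08622386  0.15397545]
```

View pics/w2.png

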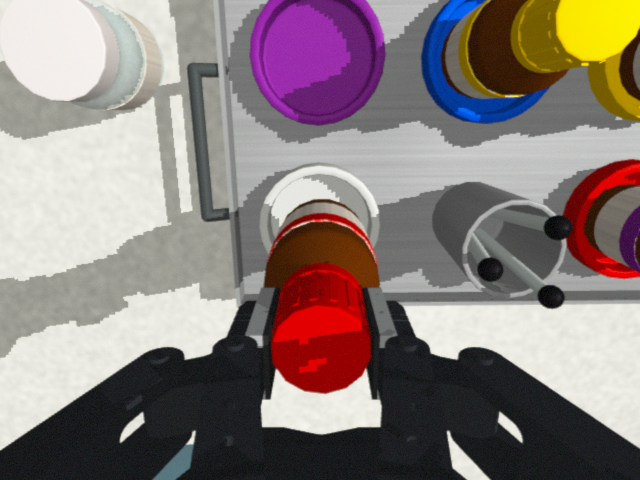

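The wrist view shows red held upright at (322,330), lined up with the grey well at (320,215). I'll lower it and release.

```bash
python3 -m pendant '[{"dx":0,"dy":0,"dz":1.5,"twist":0},{"dx":0,"dy":0,"dz":3,"twist":0},{"dx":0,"dy":0,"dz":4,"twist":0},{"dx":0,"dy":0,"dz":4.5,"twist":0},{"dx":0,"dy":0,"dz":4.7,"twist":0},{"dx":0,"dy":0,"dz":4.8,"twist":0},{"dx":0,"dy":0,"dz":4.9,"twist":0},{"dx":0,"dy":0,"dz":4.9,"twist":0}]'
```

```text
time: 6.6
eef_pos: [0.592, -0.0864, 0.1056]
tcp_rot: [0.0, 1.0, -0.0, 0.0]
contact_force: [0.2, 0.6, -2.2]
opening: 0.356
finger_force: 49.6
```

```bash
python3 -m pendant '[{"dx":0,"dy":0,"dz":0.05,"twist":0},{"dx":0,"dy":0,"dz":0.1,"twist":0},{"dx":0,"dy":0,"dz":0.1,"twist":0}]'
python3 -m pendant '[{"dx":0,"dy":0,"dz":0,"twist":0},{"dx":0,"dy":0,"dz":0,"twist":0},{"dx":0,"dy":0,"dz":0,"twist":0},{"dx":0,"dy":0,"dz":0,"twist":0},{"dx":0,"dy":0,"dz":0,"twist":0},{"dx":0,"dy":0,"dz":0,"twist":0},{"dx":0,"dy":0,"dz":-2,"twist":0},{"dx":0,"dy":0,"dz":-5,"twist":0},{"dx":0,"dy":0,"dz":-7,"twist":0},{"dx":0,"dy":0,"dz":-7,"twist":0}]' 100
```

```text
time: 6.98
eef_pos: [0.5922, -0.0864, 0.105]
tcp_rot: [0.0, 1.0, -0.0, 0.0]
contact_force: [-0.9, 1.4, 1.2]
opening: 0.36
finger_force: 49.7
time: 8.22
eef_pos: [0.5934, -0.0868, 0.1776]
tcp_rot: [-0.0, 1.0, -0.001, 0.003]
contact_force: [-0.3, 0.3, 0.7]
opening: 1.0
finger_force: 0.0
```

```bash
python3 -m pendant '[{"dx":0,"dy":2.5,"dz":0,"twist":0},{"dx":0.1,"dy":7,"dz":0,"twist":0},{"dx":0.2,"dy":12,"dz":0,"twist":0},{"dx":0.3,"dy":16.5,"dz":0,"twist":0},{"dx":0.3,"dy":19.5,"dz":0,"twist":0},{"dx":0.3,"dy":20.5,"dz":0,"twist":0},{"dx":0.3,"dy":20.5,"dz":0,"twist":0},{"dx":0.3,"dy":20.5,"dz":0,"twist":0}]'
python3 - <<'E'
from meas import *
for n in('top','wrist'):
    c=cam(n);P=cloud(c);M=masks(c)
    for k in('red','purple'):
        cap=M[k]&(P[...,2]>.12)&(P[...,2]<.145)&(P[...,0]>.55)
        if cap.sum()<50: continue
        zt=np.percentile(P[...,2][cap],90);t=(cap&(abs(P[...,2]-zt)<.003)).astype(np.uint8)
        m,l,st,_=cv2.connectedComponentsWithStats(t);t=l==1+st[1:,4].argmax()
        (x,y),r=cv2.minEnclosingCircle(P[t][:,:2].astype(np.float32));print(n,k,t.sum(),zt.round(4),round(x,4),round(y,4),round(r,4))
print(ctrl.get_state()['eef_pos'])
E
```

```text
time: 9.22
eef_pos: [0.5889, 0.1175, 0.174]
tcp_rot: [0.001, 1.0, -0.0, -0.0]
contact_force: [-0.1, -0.6, -0.5]
opening: 1.002
finger_force: 0.0
top red 422 0.1376 0.5915 -0.0863 0.0157
wrist purple 3141 0.1374 0.5899 0.1196 0.0159
[0.58899344 0.11746153 0.17421823]
```

Red stands in the grey well at cap height 0.1376. Now I'll grip purple at (0.590, 0.119).

```bash
python3 -m pendant '[{"dx":-0.1,"dy":0.15,"dz":2,"twist":0},{"dx":-0.1,"dy":0.15,"dz":4.5,"twist":0},{"dx":-0.1,"dy":0.15,"dz":6.2,"twist":0},{"dx":-0.1,"dy":0.15,"dz":6.9,"twist":0},{"dx":-0.1,"dy":0.15,"dz":6.9,"twist":0}]'
python3 -m pendant '[{"dx":0,"dy":0,"dz":0,"twist":0},{"dx":0,"dy":0,"dz":0,"twist":0},{"dx":0,"dy":0,"dz":0,"twist":0},{"dx":0,"dy":0,"dz":0,"twist":0},{"dx":0,"dy":0,"dz":0,"twist":0},{"dx":0,"dy":0,"dz":0,"twist":0}]' 0 50
```

```text
time: 9.95
eef_pos: [0.5897, 0.1201, 0.1047]
tcp_rot: [0.0, 1.0, -0.0, -0.001]
contact_force: [-0.5, 0.3, 0.6]
opening: 1.001
finger_force: 0.0
time: 10.7
eef_pos: [0.5904, 0.12, 0.1062]
tcp_rot: [0.0, 1.0, -0.0, 0.001]
contact_force: [-0.7, -0.9, 4.4]
opening: 0.358
finger_force: 49.4
```

```bash
python3 -m pendant '[{"dx":0,"dy":0,"dz":-1,"twist":0},{"dx":0,"dy":0,"dz":-3,"twist":0},{"dx":0,"dy":0,"dz":-6,"twist":0},{"dx":0,"dy":0,"dz":-9,"twist":0},{"dx":0,"dy":0,"dz":-11.5,"twist":0},{"dx":0,"dy":0,"dz":-13,"twist":0},{"dx":0,"dy":0,"dz":-13,"twist":0}]'
python3 -m pendant '[{"dx":1,"dy":-2,"dz":0,"twist":0},{"dx":3,"dy":-6,"dz":0,"twist":0},{"dx":5,"dy":-10,"dz":0,"twist":0},{"dx":7,"dy":-14,"dz":0,"twist":0},{"dx":9,"dy":-18,"dz":0,"twist":0},{"dx":10,"dy":-20,"dz":0,"twist":0},{"dx":10.2,"dy":-20.8,"dz":0,"twist":0},{"dx":10.2,"dy":-20.8,"dz":0,"twist":0},{"dx":10.2,"dy":-20.8,"dz":0,"twist":0}]'
python3 -m pendant '[{"dx":0,"dy":0,"dz":2,"twist":0},{"dx":0,"dy":0,"dz":5,"twist":0},{"dx":0,"dy":0,"dz":8,"twist":0},{"dx":0,"dy":0,"dz":10,"twist":0},{"dx":0,"dy":0,"dz":10,"twist":0}]'
```

```text
time: 11.58
eef_pos: [0.5905, 0.1203, 0.237]
tcp_rot: [-0.0, 1.0, 0.0, 0.002]
contact_force: [0.9, 0.6, -2.0]
opening: 0.36
finger_force: 49.6
time: 12.7
eef_pos: [0.4879, -0.0872, 0.235]
tcp_rot: [-0.0, 1.0, 0.0, -0.0]
contact_force: [0.9, -0.5, -2.2]
opening: 0.362
finger_force: 49.9
time: 13.32
eef_pos: [0.4867, -0.0865, 0.1333]
tcp_rot: [-0.001, 1.0, 0.001, -0.002]
contact_force: [0.6, -0.2, -2.7]
opening: 0.361
finger_force: 49.9
```

```bash
python3 -m pendant '[{"dx":0,"dy":0,"dz":1,"twist":0},{"dx":0,"dy":0,"dz":2,"twist":0},{"dx":0,"dy":0,"dz":2.5,"twist":0},{"dx":0,"dy":0,"dz":2.7,"twist":0},{"dx":0,"dy":0,"dz":2.8,"twist":0},{"dx":0,"dy":0,"dz":2.9,"twist":0},{"dx":0,"dy":0,"dz":2.95,"twist":0},{"dx":0,"dy":0,"dz":3,"twist":0},{"dx":0,"dy":0,"dz":3,"twist":0}]'
```

```text
time: 14.45
eef_pos: [0.4883, -0.088, 0.1062]
tcp_rot: [-0.0, 1.0, -0.0, 0.0]
contact_force: [-0.7, -0.2, 3.3]
opening: 0.361
finger_force: 50.4
```

```bash
python3 -m pendant '[{"dx":0,"dy":0,"dz":0,"twist":0},{"dx":0,"dy":0,"dz":0,"twist":0},{"dx":0,"dy":0,"dz":0,"twist":0},{"dx":0,"dy":0,"dz":0,"twist":0},{"dx":0,"dy":0,"dz":0,"twist":0},{"dx":0,"dy":0,"dz":0,"twist":0},{"dx":0,"dy":0,"dz":-2,"twist":0},{"dx":0,"dy":0,"dz":-5,"twist":0},{"dx":0,"dy":0,"dz":-7,"twist":0},{"dx":0,"dy":0,"dz":-7,"twist":0}]' 100
python3 -m pendant '[{"dx":-2,"dy":0,"dz":0,"twist":0},{"dx":-5,"dy":0.1,"dz":0,"twist":0},{"dx":-8,"dy":0.1,"dz":0,"twist":0},{"dx":-10,"dy":0.1,"dz":0,"twist":0},{"dx":-10.3,"dy":0.1,"dz":0,"twist":0},{"dx":-10.3,"dy":0.1,"dz":0,"twist":0},{"dx":-10.3,"dy":0.1,"dz":0,"twist":0}]'
```

```text
time: 15.7
eef_pos: [0.4891, -0.0883, 0.1773]
tcp_rot: [-0.0, 1.0, -0.001, 0.002]
contact_force: [-0.5, -0.5, -0.4]
opening: 1.0
finger_force: 0.0
time: 16.58
eef_pos: [0.59, -0.0867, 0.1749]
tcp_rot: [0.0, 1.0, 0.0, -0.001]
contact_force: [-0.7, 0.0, 0.4]
opening: 0.998
finger_force: 0.0
```

Descend on red, grip and lift.

```bash
python3 -m pendant '[{"dx":-0.1,"dy":0,"dz":2,"twist":0},{"dx":-0.1,"dy":0,"dz":4.5,"twist":0},{"dx":-0.1,"dy":0,"dz":6.2,"twist":0},{"dx":-0.1,"dy":0,"dz":7,"twist":0},{"dx":-0.1,"dy":0,"dz":7,"twist":0}]'
python3 -m pendant '[{"dx":0,"dy":0,"dz":0,"twist":0},{"dx":0,"dy":0,"dz":0,"twist":0},{"dx":0,"dy":0,"dz":0,"twist":0},{"dx":0,"dy":0,"dz":0,"twist":0},{"dx":0,"dy":0,"dz":0,"twist":0},{"dx":0,"dy":0,"dz":0,"twist":0}]' 0 50
python3 -m pendant '[{"dx":0,"dy":0,"dz":-1,"twist":0},{"dx":0,"dy":0,"dz":-3,"twist":0},{"dx":0,"dy":0,"dz":-6,"twist":0},{"dx":0,"dy":0,"dz":-9,"twist":0},{"dx":0,"dy":0,"dz":-11.5,"twist":0},{"dx":0,"dy":0,"dz":-13,"twist":0},{"dx":0,"dy":0,"dz":-13,"twist":0}]'
```

```text
time: 17.2
eef_pos: [0.5915, -0.0868, 0.1046]
tcp_rot: [0.0, 1.0, 0.0, -0.001]
contact_force: [-0.5, -0.3, -0.0]
opening: 1.004
finger_force: 0.0
time: 17.95
eef_pos: [0.5924, -0.0868, 0.1062]
tcp_rot: [0.0, 1.0, -0.0, 0.001]
contact_force: [0.1, 0.7, 5.0]
opening: 0.361
finger_force: 49.4
time: 18.82
eef_pos: [0.5924, -0.0871, 0.237]
tcp_rot: [0.0, 1.0, -0.001, 0.001]
contact_force: [0.6, 0.6, -3.7]
opening: 0.358
finger_force: 49.7
```

```bash
python3 -m pendant '[{"dx":0,"dy":2,"dz":0,"twist":0},{"dx":0.1,"dy":6,"dz":0,"twist":0},{"dx":0.1,"dy":10,"dz":0,"twist":0},{"dx":0.2,"dy":14,"dz":0,"twist":0},{"dx":0.2,"dy":18,"dz":0,"twist":0},{"dx":0.2,"dy":20,"dz":0,"twist":0},{"dx":0.2,"dy":20.7,"dz":0,"twist":0},{"dx":0.2,"dy":20.7,"dz":0,"twist":0},{"dx":0.2,"dy":20.7,"dz":0,"twist":0}]'
python3 -m pendant '[{"dx":0,"dy":0,"dz":2,"twist":0},{"dx":0,"dy":0,"dz":5,"twist":0},{"dx":0,"dy":0,"dz":8,"twist":0},{"dx":0,"dy":0,"dz":10,"twist":0},{"dx":0,"dy":0,"dz":10,"twist":0}]'
python3 -m pendant '[{"dx":0,"dy":0,"dz":1,"twist":0},{"dx":0,"dy":0,"dz":2,"twist":0},{"dx":0,"dy":0,"dz":2.5,"twist":0},{"dx":0,"dy":0,"dz":2.7,"twist":0},{"dx":0,"dy":0,"dz":2.8,"twist":0},{"dx":0,"dy":0,"dz":2.9,"twist":0},{"dx":0,"dy":0,"dz":2.95,"twist":0},{"dx":0,"dy":0,"dz":3,"twist":0},{"dx":0,"dy":0,"dz":3,"twist":0}]'
```

```text
time: 19.95
eef_pos: [0.59, 0.1191, 0.2352]
tcp_rot: [0.001, 1.0, -0.0, -0.0]
contact_force: [0.1, -0.5, -2.6]
opening: 0.358
finger_force: 49.9
time: 20.58
eef_pos: [0.5882, 0.1197, 0.1324]
tcp_rot: [0.0, 1.0, -0.0, -0.003]
contact_force: [-0.1, -0.9, -2.7]
opening: 0.362
finger_force: 50.0
time: 21.7
eef_pos: [0.5903, 0.1202, 0.1062]
tcp_rot: [0.0, 1.0, 0.0, 0.001]
contact_force: [-0.6, -0.6, 2.0]
opening: 0.36
finger_force: 50.4
```

```bash
python3 -m pendant '[{"dx":0,"dy":0,"dz":0,"twist":0},{"dx":0,"dy":0,"dz":0,"twist":0},{"dx":0,"dy":0,"dz":0,"twist":0},{"dx":0,"dy":0,"dz":0,"twist":0},{"dx":0,"dy":0,"dz":0,"twist":0},{"dx":0,"dy":0,"dz":0,"twist":0},{"dx":0,"dy":0,"dz":-2,"twist":0},{"dx":0,"dy":0,"dz":-5,"twist":0},{"dx":0,"dy":0,"dz":-7,"twist":0},{"dx":0,"dy":0,"dz":-7,"twist":0}]' 100
python3 -m pendant '[{"dx":2,"dy":-2,"dz":0,"twist":0},{"dx":5,"dy":-5,"dz":0,"twist":0},{"dx":8,"dy":-8,"dz":0,"twist":0},{"dx":10,"dy":-10.3,"dz":0,"twist":0},{"dx":10.3,"dy":-10.8,"dz":0,"twist":0},{"dx":10.3,"dy":-10.8,"dz":0,"twist":0},{"dx":10.3,"dy":-10.8,"dz":0,"twist":0}]'
cat > caps.py <<'E'
from meas import *
for n in('top','wrist','scene'):
    c=cam(n);P=cloud(c);M=masks(c)
    for k in('red','purple','yellow','blue'):
        cap=M[k]&(P[...,2]>.12)&(P[...,2]<.145)&(abs(P[...,0]-.54)<.1)&(abs(P[...,1])<.16)
        if cap.sum()<50: continue
        zt=np.percentile(P[...,2][cap],90);t=(cap&(abs(P[...,2]-zt)<.003)).astype(np.uint8)
        m,l,st,_=cv2.connectedComponentsWithStats(t);t=l==1+st[1:,4].argmax()
        (x,y),r=cv2.minEnclosingCircle(P[t][:,:2].astype(np.float32));print(n,k,t.sum(),zt.round(4),round(x,4),round(y,4),round(r,4))
print(ctrl.get_state()['eef_pos'])
E
python3 caps.py
```

```text
time: 22.95
eef_pos: [0.5915, 0.1203, 0.1786]
tcp_rot: [-0.0, 1.0, 0.0, 0.003]
contact_force: [0.0, -0.0, -0.3]
opening: 0.999
finger_force: 0.0
time: 23.82
eef_pos: [0.4874, 0.0127, 0.1753]
tcp_rot: [-0.0, 1.0, 0.0, 0.0]
contact_force: [0.0, 0.1, 0.0]
opening: 1.004
finger_force: 0.0
top red 437 0.1377 0.5891 0.1197 0.016
top blue 473 0.1376 0.4902 0.1217 0.0162
wrist purple 3205 0.1373 0.4888 -0.0876 0.0163
wrist yellow 3199 0.1374 0.4862 0.0126 0.016
wrist blue 3212 0.1373 0.4885 0.1234 0.0166
scene red 343 0.1373 0.5896 0.1217 0.0164
scene purple 176 0.1371 0.4898 -0.0877 0.0161
scene yellow 246 0.1372 0.4872 0.0129 0.0167
scene blue 249 0.1373 0.4901 0.1238 0.0163
[0.48725625 0.01270301 0.17521733]
```

Red and purple are in their own wells at the right height. Next I'll take yellow to the grey well.

```bash
python3 -m pendant '[{"dx":0,"dy":0,"dz":2,"twist":0},{"dx":0,"dy":0,"dz":4.5,"twist":0},{"dx":0,"dy":0,"dz":6.2,"twist":0},{"dx":0,"dy":0,"dz":7,"twist":0},{"dx":0,"dy":0,"dz":7,"twist":0}]'
python3 -m pendant '[{"dx":0,"dy":0,"dz":0,"twist":0},{"dx":0,"dy":0,"dz":0,"twist":0},{"dx":0,"dy":0,"dz":0,"twist":0},{"dx":0,"dy":0,"dz":0,"twist":0},{"dx":0,"dy":0,"dz":0,"twist":0},{"dx":0,"dy":0,"dz":0,"twist":0}]' 0 50
python3 -m pendant '[{"dx":0,"dy":0,"dz":-1,"twist":0},{"dx":0,"dy":0,"dz":-3,"twist":0},{"dx":0,"dy":0,"dz":-6,"twist":0},{"dx":0,"dy":0,"dz":-9,"twist":0},{"dx":0,"dy":0,"dz":-11.5,"twist":0},{"dx":0,"dy":0,"dz":-13,"twist":0},{"dx":0,"dy":0,"dz":-13,"twist":0}]'
```

```text
time: 24.6
eef_pos: [0.4868, 0.0123, 0.105]
tcp_rot: [-0.0, 1.0, 0.0, -0.0]
contact_force: [0.4, -0.9, 0.6]
opening: 1.005
finger_force: 0.0
time: 25.35
eef_pos: [0.4875, 0.012, 0.1061]
tcp_rot: [-0.0, 1.0, -0.0, 0.001]
contact_force: [0.5, -0.7, 3.9]
opening: 0.358
finger_force: 49.8
time: 26.22
eef_pos: [0.487, 0.0122, 0.2358]
tcp_rot: [-0.0, 1.0, -0.0, 0.001]
contact_force: [-0.2, -1.0, -2.7]
opening: 0.363
finger_force: 49.7
```

```bash
python3 -m pendant '[{"dx":-1.5,"dy":-1.5,"dz":0,"twist":0},{"dx":-4,"dy":-4,"dz":0,"twist":0},{"dx":-7,"dy":-6.5,"dz":0,"twist":0},{"dx":-9.5,"dy":-9,"dz":0,"twist":0},{"dx":-10.5,"dy":-9.9,"dz":0,"twist":0},{"dx":-10.5,"dy":-9.9,"dz":0,"twist":0},{"dx":-10.5,"dy":-9.9,"dz":0,"twist":0}]'
python3 -m pendant '[{"dx":0,"dy":0,"dz":2,"twist":0},{"dx":0,"dy":0,"dz":5,"twist":0},{"dx":0,"dy":0,"dz":8,"twist":0},{"dx":0,"dy":0,"dz":10,"twist":0},{"dx":0,"dy":0,"dz":10,"twist":0}]'
python3 -m pendant '[{"dx":0,"dy":0,"dz":1,"twist":0},{"dx":0,"dy":0,"dz":2,"twist":0},{"dx":0,"dy":0,"dz":2.5,"twist":0},{"dx":0,"dy":0,"dz":2.7,"twist":0},{"dx":0,"dy":0,"dz":2.8,"twist":0},{"dx":0,"dy":0,"dz":2.9,"twist":0},{"dx":0,"dy":0,"dz":2.95,"twist":0},{"dx":0,"dy":0,"dz":3,"twist":0},{"dx":0,"dy":0,"dz":3,"twist":0}]'
```

```text
time: 27.1
eef_pos: [0.5911, -0.0861, 0.2346]
tcp_rot: [-0.0, 1.0, 0.0, -0.001]
contact_force: [0.3, -0.1, -3.2]
opening: 0.36
finger_force: 49.9
time: 27.72
eef_pos: [0.59, -0.086, 0.1326]
tcp_rot: [-0.0, 1.0, 0.001, -0.002]
contact_force: [0.1, -0.4, -3.0]
opening: 0.357
finger_force: 50.0
time: 28.85
eef_pos: [0.5922, -0.0869, 0.1061]
tcp_rot: [0.0, 1.0, -0.0, 0.0]
contact_force: [-0.8, 0.2, 1.2]
opening: 0.359
finger_force: 50.3
```

```bash
python3 -m pendant '[{"dx":0,"dy":0,"dz":0,"twist":0},{"dx":0,"dy":0,"dz":0,"twist":0},{"dx":0,"dy":0,"dz":0,"twist":0},{"dx":0,"dy":0,"dz":0,"twist":0},{"dx":0,"dy":0,"dz":0,"twist":0},{"dx":0,"dy":0,"dz":0,"twist":0},{"dx":0,"dy":0,"dz":-2,"twist":0},{"dx":0,"dy":0,"dz":-5,"twist":0},{"dx":0,"dy":0,"dz":-7,"twist":0},{"dx":0,"dy":0,"dz":-7,"twist":0}]' 100
python3 -m pendant '[{"dx":1,"dy":2,"dz":0,"twist":0},{"dx":3,"dy":6,"dz":0,"twist":0},{"dx":5,"dy":10,"dz":0,"twist":0},{"dx":7.5,"dy":15,"dz":0,"twist":0},{"dx":9.5,"dy":19,"dz":0,"twist":0},{"dx":10.3,"dy":20.9,"dz":0,"twist":0},{"dx":10.3,"dy":20.9,"dz":0,"twist":0},{"dx":10.3,"dy":20.9,"dz":0,"twist":0}]'
python3 -m pendant '[{"dx":0,"dy":0,"dz":2,"twist":0},{"dx":0,"dy":0,"dz":4.5,"twist":0},{"dx":0,"dy":0,"dz":6.2,"twist":0},{"dx":0,"dy":0,"dz":7,"twist":0},{"dx":0,"dy":0,"dz":7,"twist":0}]'
```

```text
time: 30.1
eef_pos: [0.5934, -0.0873, 0.1786]
tcp_rot: [-0.0, 1.0, -0.001, 0.003]
contact_force: [-0.0, 0.2, -0.8]
opening: 1.001
finger_force: 0.0
time: 31.1
eef_pos: [0.4883, 0.122, 0.1746]
tcp_rot: [-0.0, 1.0, -0.0, -0.001]
contact_force: [-0.0, 0.7, -0.1]
opening: 0.997
finger_force: 0.0
time: 31.72
eef_pos: [0.4888, 0.1219, 0.1049]
tcp_rot: [0.0, 1.0, -0.0, -0.001]
contact_force: [0.4, 0.1, -0.7]
opening: 1.003
finger_force: 0.0
```

```bash
python3 -m pendant '[{"dx":0,"dy":0,"dz":0,"twist":0},{"dx":0,"dy":0,"dz":0,"twist":0},{"dx":0,"dy":0,"dz":0,"twist":0},{"dx":0,"dy":0,"dz":0,"twist":0},{"dx":0,"dy":0,"dz":0,"twist":0},{"dx":0,"dy":0,"dz":0,"twist":0}]' 0 50
python3 -m pendant '[{"dx":0,"dy":0,"dz":-1,"twist":0},{"dx":0,"dy":0,"dz":-3,"twist":0},{"dx":0,"dy":0,"dz":-5,"twist":0},{"dx":0,"dy":-2,"dz":-5,"twist":0},{"dx":0.1,"dy":-5,"dz":-5,"twist":0},{"dx":0.1,"dy":-8,"dz":-5,"twist":0},{"dx":0.1,"dy":-10,"dz":-5,"twist":0},{"dx":0.1,"dy":-10.6,"dz":-5,"twist":0},{"dx":0.1,"dy":-10.6,"dz":-5,"twist":0},{"dx":0.1,"dy":-10.6,"dz":-5,"twist":0}]'
```

```text
time: 32.48
eef_pos: [0.4895, 0.1223, 0.1061]
tcp_rot: [0.0, 1.0, 0.0, 0.001]
contact_force: [-0.6, 2.1, 4.7]
opening: 0.359
finger_force: 49.7
time: 33.72
eef_pos: [0.4876, 0.0168, 0.1551]
tcp_rot: [-0.0, 1.0, 0.0, -0.0]
contact_force: [0.3, -0.3, -1.1]
opening: 0.361
finger_force: 49.8
```

```bash
python3 -m pendant '[{"dx":0,"dy":-0.05,"dz":1.5,"twist":0},{"dx":0,"dy":-0.05,"dz":3,"twist":0},{"dx":0,"dy":-0.05,"dz":4,"twist":0},{"dx":0,"dy":-0.05,"dz":4.5,"twist":0},{"dx":0,"dy":-0.05,"dz":4.7,"twist":0},{"dx":0,"dy":-0.05,"dz":4.8,"twist":0},{"dx":0,"dy":-0.05,"dz":4.9,"twist":0},{"dx":0,"dy":-0.05,"dz":4.95,"twist":0},{"dx":0,"dy":-0.05,"dz":5,"twist":0},{"dx":0,"dy":-0.05,"dz":5,"twist":0}]'
python3 -m pendant '[{"dx":0,"dy":0,"dz":0,"twist":0},{"dx":0,"dy":0,"dz":0,"twist":0},{"dx":0,"dy":0,"dz":0,"twist":0},{"dx":0,"dy":0,"dz":0,"twist":0},{"dx":0,"dy":0,"dz":0,"twist":0},{"dx":0,"dy":0,"dz":0,"twist":0},{"dx":0,"dy":0,"dz":-2,"twist":0},{"dx":0,"dy":0,"dz":-5,"twist":0},{"dx":0,"dy":0,"dz":-7,"twist":0},{"dx":0,"dy":0,"dz":-7,"twist":0}]' 100
python3 caps.py
```

```text
time: 34.98
eef_pos: [0.4883, 0.0156, 0.1061]
tcp_rot: [0.0, 1.0, -0.0, 0.0]
contact_force: [-0.3, 0.4, 2.3]
opening: 0.36
finger_force: 50.0
time: 36.22
eef_pos: [0.4891, 0.0155, 0.1772]
tcp_rot: [-0.0, 1.0, -0.0, 0.002]
contact_force: [-0.5, 0.4, 0.2]
opening: 0.999
finger_force: 0.0
top red 437 0.1376 0.5895 0.1202 0.0158
top yellow 430 0.1376 0.5921 -0.0878 0.0157
wrist purple 3182 0.1374 0.4885 -0.0879 0.0161
wrist blue 3144 0.1374 0.4885 0.0168 0.0163
scene red 335 0.1373 0.5904 0.1228 0.0161
scene purple 167 0.1372 0.4895 -0.0871 0.0157
scene yellow 327 0.1372 0.5924 -0.0857 0.0164
scene blue 247 0.1371 0.4895 0.0168 0.0167
[0.48711956 0.01579296 0.1740874 ]
```

```bash
python3 -m pendant '[{"dx":-2,"dy":-2,"dz":0,"twist":0},{"dx":-5,"dy":-5,"dz":0,"twist":0},{"dx":-8,"dy":-8,"dz":0,"twist":0},{"dx":-10,"dy":-10,"dz":0,"twist":0},{"dx":-10.4,"dy":-10.2,"dz":0,"twist":0},{"dx":-10.4,"dy":-10.2,"dz":0,"twist":0},{"dx":-10.4,"dy":-10.2,"dz":0,"twist":0}]'
python3 -m pendant '[{"dx":0,"dy":0,"dz":2,"twist":0},{"dx":0,"dy":0,"dz":4.5,"twist":0},{"dx":0,"dy":0,"dz":6.2,"twist":0},{"dx":0,"dy":0,"dz":7,"twist":0},{"dx":0,"dy":0,"dz":7,"twist":0}]'
python3 -m pendant '[{"dx":0,"dy":0,"dz":0,"twist":0},{"dx":0,"dy":0,"dz":0,"twist":0},{"dx":0,"dy":0,"dz":0,"twist":0},{"dx":0,"dy":0,"dz":0,"twist":0},{"dx":0,"dy":0,"dz":0,"twist":0},{"dx":0,"dy":0,"dz":0,"twist":0}]' 0 50
python3 -m pendant '[{"dx":0,"dy":0,"dz":-1,"twist":0},{"dx":0,"dy":0,"dz":-3,"twist":0},{"dx":0,"dy":0,"dz":-6,"twist":0},{"dx":0,"dy":0,"dz":-9,"twist":0},{"dx":0,"dy":0,"dz":-11.5,"twist":0},{"dx":0,"dy":0,"dz":-13,"twist":0},{"dx":0,"dy":0,"dz":-13,"twist":0}]'
```

```text
time: 37.25
eef_pos: [0.591, -0.0854, 0.1747]
tcp_rot: [-0.0, 1.0, 0.0, -0.001]
contact_force: [0.0, -0.7, -1.3]
opening: 0.998
finger_force: 0.0
time: 37.88
eef_pos: [0.5915, -0.0862, 0.1046]
tcp_rot: [-0.0, 1.0, 0.0, -0.001]
contact_force: [0.9, -0.2, 0.6]
opening: 1.002
finger_force: 0.0
time: 38.62
eef_pos: [0.5924, -0.0866, 0.1062]
tcp_rot: [0.0, 1.0, -0.0, 0.001]
contact_force: [0.2, -1.4, 4.1]
opening: 0.356
finger_force: 49.8
time: 39.5
eef_pos: [0.5924, -0.0864, 0.2369]
tcp_rot: [-0.0, 1.0, -0.0, 0.001]
contact_force: [0.3, -0.1, -3.1]
opening: 0.363
finger_force: 49.8
```

```bash
python3 -m pendant '[{"dx":1,"dy":2,"dz":0,"twist":0},{"dx":3,"dy":6,"dz":0,"twist":0},{"dx":5,"dy":10,"dz":0,"twist":0},{"dx":7,"dy":14,"dz":0,"twist":0},{"dx":9,"dy":18,"dz":0,"twist":0},{"dx":10.2,"dy":20,"dz":0,"twist":0},{"dx":10.5,"dy":20.6,"dz":0,"twist":0},{"dx":10.5,"dy":20.6,"dz":0,"twist":0},{"dx":10.5,"dy":20.6,"dz":0,"twist":0}]'
python3 -m pendant '[{"dx":0,"dy":0,"dz":2,"twist":0},{"dx":0,"dy":0,"dz":5,"twist":0},{"dx":0,"dy":0,"dz":8,"twist":0},{"dx":0,"dy":0,"dz":10,"twist":0},{"dx":0,"dy":0,"dz":10,"twist":0}]'
python3 -m pendant '[{"dx":0,"dy":0,"dz":1,"twist":0},{"dx":0,"dy":0,"dz":2,"twist":0},{"dx":0,"dy":0,"dz":2.5,"twist":0},{"dx":0,"dy":0,"dz":2.7,"twist":0},{"dx":0,"dy":0,"dz":2.8,"twist":0},{"dx":0,"dy":0,"dz":2.9,"twist":0},{"dx":0,"dy":0,"dz":2.95,"twist":0},{"dx":0,"dy":0,"dz":3,"twist":0},{"dx":0,"dy":0,"dz":3,"twist":0}]'
```

```text
time: 40.62
eef_pos: [0.4871, 0.119, 0.235]
tcp_rot: [0.0, 1.0, -0.0, -0.0]
contact_force: [0.2, -0.4, -3.1]
opening: 0.363
finger_force: 50.1
time: 41.25
eef_pos: [0.4858, 0.1188, 0.1333]
tcp_rot: [0.001, 1.0, -0.0, -0.002]
contact_force: [0.4, -0.1, -3.1]
opening: 0.36
finger_force: 50.1
time: 42.38
eef_pos: [0.4873, 0.1197, 0.1062]
tcp_rot: [-0.0, 1.0, 0.0, 0.0]
contact_force: [-0.8, -1.3, 1.7]
opening: 0.361
finger_force: 50.4
```

```bash
python3 -m pendant '[{"dx":0,"dy":0,"dz":0,"twist":0},{"dx":0,"dy":0,"dz":0,"twist":0},{"dx":0,"dy":0,"dz":0,"twist":0},{"dx":0,"dy":0,"dz":0,"twist":0},{"dx":0,"dy":0,"dz":0,"twist":0},{"dx":0,"dy":0,"dz":0,"twist":0},{"dx":0,"dy":0,"dz":-2,"twist":0},{"dx":0,"dy":0,"dz":-6,"twist":0},{"dx":0,"dy":0,"dz":-11,"twist":0},{"dx":0,"dy":0,"dz":-14,"twist":0}]' 100
python3 -m pendant '[{"dx":0,"dy":3,"dz":0,"twist":0},{"dx":0,"dy":8,"dz":0,"twist":0},{"dx":0,"dy":13,"dz":0,"twist":0},{"dx":0,"dy":17,"dz":0,"twist":0},{"dx":0,"dy":19,"dz":0,"twist":0},{"dx":0,"dy":19,"dz":0,"twist":0},{"dx":0,"dy":19,"dz":0,"twist":0}]'
python3 caps.py; python3 -c "
from h import *
c=cam('top');cv2.imwrite('pics/end.png',c['img'][...,::-1])"
```

```text
time: 43.62
eef_pos: [0.4877, 0.1197, 0.2483]
tcp_rot: [0.0, 1.0, 0.0, 0.002]
contact_force: [0.4, 0.6, 0.5]
opening: 0.999
finger_force: 0.0
time: 44.5
eef_pos: [0.487, 0.3086, 0.2452]
tcp_rot: [0.0, 1.0, -0.0, -0.0]
contact_force: [0.4, -0.9, -1.0]
opening: 1.0
finger_force: 0.0
top red 442 0.1376 0.5895 0.12 0.0159
top purple 98 0.1378 0.4857 -0.0862 0.0119
top yellow 485 0.1376 0.487 0.1181 0.0158
top blue 472 0.1376 0.4891 0.0152 0.0159
wrist red 1347 0.1374 0.5896 0.1229 0.0165
wrist yellow 1871 0.1374 0.4867 0.1197 0.0168
scene red 343 0.1373 0.5898 0.1224 0.0166
scene purple 42 0.1372 0.4957 -0.0868 0.0123
scene yellow 257 0.1372 0.4869 0.1203 0.0167
scene blue 244 0.1371 0.4892 0.0173 0.016
[0.48714938 0.30849755 0.24538904]
```

View pics/end.png

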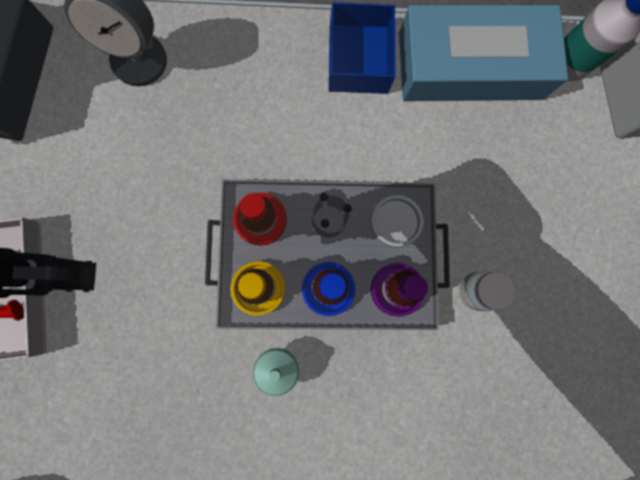

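The final top view shows red (258,218), yellow (257,287), blue (329,288) and purple (400,288) each in their own well. The grey well (397,220) is empty and the pot (331,214) has not moved.

```bash
python3 -c "
from plant import ctrl
print(ctrl.sign_off())"
```

```text
the job is handed in; nothing more can be done
None
```

All four bottles stand upright in the wells matching their caps, the grey well is empty, the pot was left in place, and the job was handed in at about 45 s of the 106 s allowed; the sign-off gave no verdict.

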